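# Swap the snack boards round in their stands

### The job

The three snack boards were put away in one another's stands. Move them one at a time so that each stands upright on its long edge, fully down in the slot and centred lengthwise, in the stand of its own colour, parking one in the empty grey stand on the way, so the grey stand is empty again at the end. Lower the boards into the slots rather than dropping them, and leave the beaker, the jar and the mug standing where they are.

Things in the scene. Friction and masses are not known exactly. Their poses are not given: they have to be found in the camera images.
- board_red_mid (a point): Loose red snack board with a white disc on each face, 160 mm long (x), 10 mm thick (y), 110 mm high (z), 0.10 to 0.21 kg, standing on its long edge in a stand. The point is its centre, 55 mm above its lower edge and 55 mm below its top edge; x runs along its length, y through its thickness, z up.
- board_blue_mid (a point): Loose blue snack board with a white disc on each face, 160 mm long (x), 10 mm thick (y), 110 mm high (z), 0.10 to 0.21 kg, standing on its long edge in a stand. The point is its centre, 55 mm above its lower edge and 55 mm below its top edge; x runs along its length, y through its thickness, z up.
- board_green_mid (a point): Loose green snack board with a white disc on each face, 160 mm long (x), 10 mm thick (y), 110 mm high (z), 0.10 to 0.21 kg, standing on its long edge in a stand. The point is its centre, 55 mm above its lower edge and 55 mm below its top edge; x runs along its length, y through its thickness, z up.
- stand_red: Fixed red stand for one board. Base 150 mm long (x), 54 mm wide; slot along x, open at ends and top: floor 10 mm above the table, 14 mm wide up to 46 mm, then lips flare to 38 mm wide at 66 mm. Origin: centre of the underside, on the table; z up. A board in it has its centre 65 mm and top edge 120 mm above the table, leaning a few degrees at most.
- stand_blue: Fixed blue stand for one board. Base 150 mm long (x), 54 mm wide; slot along x, open at ends and top: floor 10 mm above the table, 14 mm wide up to 46 mm, then lips flare to 38 mm wide at 66 mm. Origin: centre of the underside, on the table; z up. A board in it has its centre 65 mm and top edge 120 mm above the table, leaning a few degrees at most.
- stand_green: Fixed green stand for one board. Base 150 mm long (x), 54 mm wide; slot along x, open at ends and top: floor 10 mm above the table, 14 mm wide up to 46 mm, then lips flare to 38 mm wide at 66 mm. Origin: centre of the underside, on the table; z up. A board in it has its centre 65 mm and top edge 120 mm above the table, leaning a few degrees at most.
- stand_grey: Fixed grey stand for one board (the spare one, empty at the start). Base 150 mm long (x), 54 mm wide; slot along x, open at ends and top: floor 10 mm above the table, 14 mm wide up to 46 mm, then lips flare to 38 mm wide at 66 mm. Origin: centre of the underside, on the table; z up. A board in it has its centre 65 mm and top edge 120 mm above the table, leaning a few degrees at most.
- beaker_mid (a point): Bystander: orange plastic beaker, 52 mm across, 70 mm high, loose, upright among the stands. The point is its centre, half-way up.
- jar_mid (a point): Bystander: amber jar with a white cap, 64 mm across, 100 mm high, loose, behind the stands. The point is its centre, half-way up.
- mug_mid (a point): Bystander: white mug, 76 mm across without its handle, 85 mm high, loose, behind the stands. The point is its centre, half-way up.
Not all that is in view belongs to the job. Leave any pink look-alike of the stand_green alone.

How it is judged:
By the outcome, as a careful person would: the job done as asked, in the order asked, and still so for the second after the job is handed in, with the robot touching nothing.
It also fails if it takes over 125 s, if anything falls off the work surface, if the arm or the gripper's body presses on something with over 40 N, if the wrist force passes 120 N, or if a joint passes its speed limit or range.

### The arm

A 7-joint arm with a two-finger parallel gripper is mounted at the origin on the work surface. World frame = base frame: x ahead of the robot, y to its left, z up, the work surface at z = 0. Lengths are in m, angles in degrees, forces in N, time in s.
With the tool pointing down it reaches from about 0.425 to 0.875 m from the base axis. Payload 4.7 kg.
Tool frame: the origin (TCP) lies at the very end of the fingers, on their centre line; the grasp point (between the pads) lies 19 mm behind it; z points along the fingers, y is the line along which they close (so a half turn about z gives the same grasp; the last joint's range is limited). The gripper opens to 87 mm and grips with 3 to 60 N. Pads are 19 mm wide; open, the fingers measure 117 mm over their backs; the gripper's body (75 mm by 190 mm) begins 51 mm behind the grasp point.
Start: joints at [-66.228, 18.392, -4.016, 83.108, 1.295, 78.541, -3.26], TCP at [0.254, 0.598, 0.223] pointing down, gripper open.
Joint ranges: [-163.93, 163.93], [-17.29, 119.83], [-79.2, 71.16], [3.27, 140.29], [-89.18, 269.18], [5.43, 117.66], [-154.24, 154.24]. Speed limits (degrees/s): [147.25, 147.25, 180, 180, 180, 180, 180].

### API

Orientations are given as [roll, pitch, yaw] about the fixed x, y, z axes, in that order (R = Rz(yaw) Ry(pitch) Rx(roll)).
In Python, from cell import get_obs, eyes, env gives the robot as it stands.
- The arm moves only by the tool servo_tool, never from a script. Its argument "series" is a list that holds one entry, the list of rows, each a list of 7 numbers: the shift along the tool's x, y, z in units of 300 mm (1.0 is 300 mm), then the turn, a rotation vector about the tool's x, y, z in units of pi rad (1.0 is pi rad), then the opening, from 0 (shut) to 1 (fully open). In form: [[[tx, ty, tz, wx, wy, wz, gripper], ...]]. A call has 1 to 12 rows; each row is the pose to reach, as a shift and turn from the pose commanded when the call began, along the tool's axes at that moment, turning the shorter way round; what a row does not reach only later rows make up. A row lasts 1/12 s, in which the tool goes at most 41.7 mm and 7.16 degrees, less where a joint would pass 70% of its speed; a pose out of reach is approached as far as the arm can. A call with a number of a shift or a turn outside -1 to 1 is refused whole. A call with a gripper value outside its range is refused whole. The fingers move at their own pace and stop on an object; "grip_force" is the grip in N (left out, the last holds). Time passes only in rows, so rows that repeat a pose let the fingers close. It gives the time, the measured TCP pose, the force, the opening and the grip force at its end, in the units of the state.
- get_obs(): the state, without advancing time (a new reading comes with each control period).
- eyes.read_camera(name): name is "side" or "top" or "wrist"; returns a dict with "frame" (480x640x3 uint8, red, green, blue), "depth" (480x640 float32, m along the optical axis (not along the pixel's ray), 0 where there is no reading), "fx", "fy", "cx", "cy" (pixels), "distortion" ([k1, k2, p1, p2, k3] as OpenCV has them; the pictures are not rectified), "origin" and "rotation" of the camera in the world; the wrist camera has in their place "mount" (4x4, takes a point from camera to tool coordinates, whose origin is the TCP and whose axes are the flange's). Camera axes: x right, y down, z forward; pixel columns grow to the right and rows downward; lengths in m; the calibration is good to about 2 mm. A picture is of the moment at which its call begins: read the wrist's pose just before it.
- env.sign_off(): hands the job in; it is judged then, once.
The state is a dict: "time_s": time; "qpos": joint angles; "joint_velocities": joint speeds; "effort": joint torques, N m; "tool_pos": TCP position; "tool_rot": TCP orientation; "force": force on the tool from outside, world axes, zero at the start; "wrist_torque": the same for the moment, N m; "grip_width": finger opening in m; "grasp_force": force on a finger pad.
Only numpy, scipy, OpenCV 4.12 (cv2) and the standard library are available. Lean on these libraries where they do the work, as an engineer would, in place of code of your own. Each camera call takes 0.05 s, during which the arm holds its last target. There are 200 camera calls.

## Working session

There is one attempt and no reset: what is moved stays moved. The work goes in short steps, Python scripts to look and compute and a tool call to move; the robot and the scene stay as the last step left them, time stands still between calls to the robot, and variables do not carry over. Pictures are saved under pics/ and viewed, at most 14 in all, crops included, and the job is handed in when it is done.

Besides the shell and the picture viewer there is one more tool, called by a JSON object that holds its "fn" and its "kwargs". servo_tool: Moves the arm, as the interface text tells. Shifts and turns lie within -1 to 1; 1 stands for 300 mm of shift or pi rad of turn. Its arguments: {"type":"object","properties":{"series":{"type":"array"},"grip_force":{"type":"number"}},"required":["series"]}

```bash
mkdir -p pics; cat > h.py <<'E'
import numpy as np, cv2
from cell import get_obs, eyes, env
def cam(n):
    o=get_obs(); c=eyes.read_camera(n); c['obs']=o; return c
def save(c,fn,crop=None,s=1):
    f=c['frame'][...,::-1]
    if crop: x0,y0,x1,y1=crop; f=f[y0:y1,x0:x1]
    cv2.imwrite('pics/'+fn,cv2.resize(f,None,fx=s,fy=s,interpolation=cv2.INTER_CUBIC))
def cloud(c):
    v,u=np.mgrid[0:480,0:640]; K=np.array([[c['fx'],0,c['cx']],[0,c['fy'],c['cy']],[0,0,1]])
    p=cv2.undistortPoints(np.stack([u,v],-1).reshape(-1,1,2).astype(float),K,np.array(c['distortion'],float)).reshape(480,640,2)
    d=c['depth']; P=np.dstack([p[...,0]*d,p[...,1]*d,d])
    if 'origin' in c: return P@np.array(c['rotation']).T+np.array(c['origin'])
    from scipy.spatial.transform import Rotation as R
    o=c['obs']; M=np.array(c['mount']); P=P@M[:3,:3].T+M[:3,3]
    return P@R.from_euler('xyz',o['tool_rot'],degrees=True).as_matrix().T+np.array(o['tool_pos'])
E
python3 - <<'E'
from h import *
o=get_obs(); print({k:np.round(v,3).tolist() for k,v in o.items()})
for n in('top','side'):
    c=cam(n); save(c,n+'0.png'); np.savez('pics/'+n+'0.npz',P=cloud(c),f=c['frame']); print(n,c['origin'],np.round(c['rotation'],3).tolist())
E
```

```text
{'time_s': 0.0, 'qpos': [-66.227, 18.439, -4.015, 83.176, 1.294, 78.539, -3.261], 'joint_velocities': [0.0, 0.07, -0.008, 0.002, 0.006, -0.032, 0.01], 'effort': [0.0, -49.127, -0.404, -31.252, -0.064, 0.044, 0.0], 'tool_pos': [0.253, 0.598, 0.221], 'tool_rot': [-179.891, 0.005, 157.036], 'force': [-1.183, 0.529, -0.147], 'wrist_torque': [-0.05, -0.058, 0.038], 'grasp_force': 0.0, 'grip_width': 0.087}Traceback (most recent call last):
  File "<stdin>", line 4, in <module>
  File "h.py", line 13, in cloud
    if 'origin' in c: return P@np.array(c['rotation']).T+np.array(c['origin'])
                             ~~~~~~~~~~~~~~~~~~~~~~~~~~~^~~~~~~~~~~~~~~~~~~~~~
ValueError: operands could not be broadcast together with shapes (480,640) (3,)
```

```bash
sed -i "s/^import numpy.*/&\nfrom scipy.spatial.transform import Rotation as R/; s/np.array(c\['rotation'\]).T/R.from_euler('xyz',c['rotation'],degrees=True).as_matrix().T/" h.py
python3 - <<'E'
from h import *
for n in('top','side'):
    c=cam(n); save(c,n+'0.png'); P=cloud(c); np.savez('pics/'+n+'0.npz',P=P,f=c['frame']); print(n,c['origin'],c['rotation'],np.median(P[...,2]),P[240,320])
E
```

```text
Traceback (most recent call last):
  File "h.py", line 14, in cloud
    if 'origin' in c: return P@R.from_euler('xyz',c['rotation'],degrees=True).as_matrix().T+np.array(c['origin'])
                               ^
UnboundLocalError: cannot access local variable 'R' where it is not associated with a value
```

View pics/top0.png

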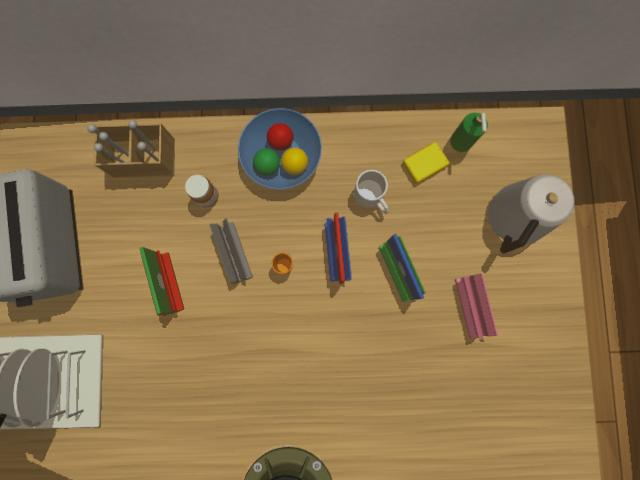

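```bash
sed -i "/^    from scipy/d" h.py
python3 - <<'E'
from h import *
for n in('top','side'):
    c=cam(n); save(c,n+'0.png'); P=cloud(c); np.savez('pics/'+n+'0.npz',P=P,f=c['frame']); print(n,c['origin'],c['rotation'],np.median(P[...,2]),P[240,320])
    if n=='top': save(c,'topz.png',(130,160,510,360),2.1)
E
```

```text
top [ 0.43556232 -0.09489092  1.23664831] [-172.00472565    0.37116417  -91.60314008] 8.999984324831178e-05 [ 0.61089216 -0.09380784  0.0025684 ]
side [ 0.10660764 -0.92334217  0.77087095] [-124.9944515     0.45357501  -30.99023294] 0.0006251409047057788 [ 0.68358452  0.02965649 -0.00146634]
```

View pics/topz.png

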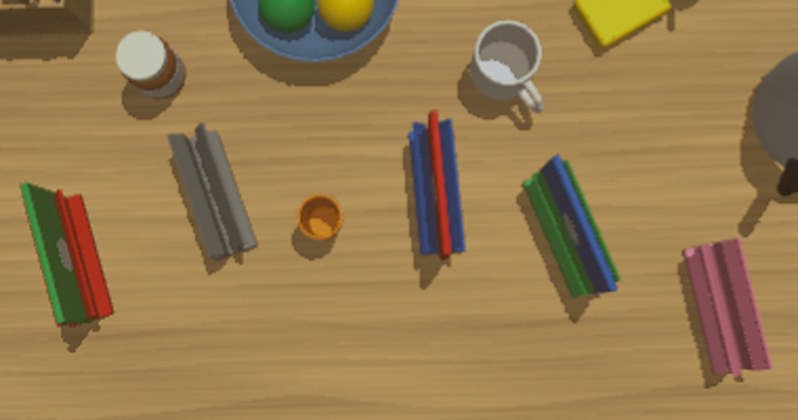

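View pics/side0.png

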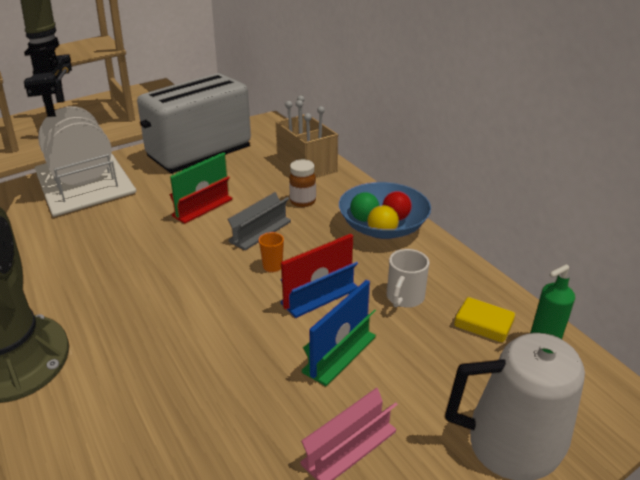

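```bash
cat > meas.py <<'E'
from h import *
def masks(f):
    h=cv2.cvtColor(f,cv2.COLOR_RGB2HSV).astype(int); H,S,V=h[...,0],h[...,1],h[...,2]
    return {'red':((H<6)|(H>174))&(S>170),'blue':(H>105)&(H<130)&(S>120),'green':(H>50)&(H<75)&(S>120),'grey':(S<50)}
def rect(p):
    r=cv2.minAreaRect((p[:,:2]*1000).astype(np.float32)); b=cv2.boxPoints(r); e=[b[1]-b[0],b[2]-b[1]]
    L=sorted(e,key=np.linalg.norm); a=np.degrees(np.arctan2(L[1][1],L[1][0]))%180
    a=a-180 if a>90 else a
    return np.round(r[0],1),np.round(sorted(r[1]),1),round(a,2)
if __name__=='__main__':
    for n in('top','side'):
        d=np.load(f'pics/{n}0.npz'); P,f=d['P'],d['f']; M=masks(f)
        ws=((P[...,0]>.3)&(P[...,0]<.75)&(abs(P[...,1])<.45))
        for k in M:
            for lo,hi,t in((.008,.072,'stand'),(.055,.07,'lips'),(.108,.13,'boardtop'),(.075,.13,'board')):
                m=(M[k]&ws&(P[...,2]>lo)&(P[...,2]<hi)).astype(np.uint8)
                nn,lab,st,_=cv2.connectedComponentsWithStats(m)
                for i in range(1,nn):
                    if st[i,4]>40:
                        p=P[lab==i]; print(n,k,t,st[i,4],*rect(p),'z',np.round(np.percentile(p[:,2],[2,98])*1000,0))
E
python3 meas.py
```

```text
top red stand 450 [516.1 278.2] [ 16.7 147. ] 16.0 z [ 8. 70.]
top red lips 84 [497.4 272.2] [  8.7 107.2] 16.82 z [60. 70.]
top red boardtop 258 [ 578.9 -137.5] [  8.8 155.8] 3.77 z [115. 125.]
top red board 271 [ 578.8 -137.4] [  8.8 155.8] 3.81 z [ 95. 125.]
top blue stand 132 [ 590.7 -115.3] [ 14.7 124.5] 0.53 z [ 9. 70.]
top blue lips 108 [ 590.7 -117.4] [ 10.5 124.5] 0.53 z [59. 69.]
top blue boardtop 249 [ 529.4 -292.6] [  9.2 153.5] 21.3 z [116. 125.]
top blue board 249 [ 529.4 -292.6] [  9.2 153.5] 21.3 z [116. 125.]
top green stand 88 [ 536.9 -309.9] [  3.9 143.2] 21.43 z [61. 69.]
top green stand 288 [ 522.9 -274.8] [ 13.  146.6] 21.41 z [ 8. 69.]
top green lips 88 [ 536.9 -309.9] [  3.9 143.2] 21.43 z [61. 69.]
top green boardtop 241 [512.8 295.2] [ 10.4 154.6] 15.7 z [117. 126.]
top green board 241 [512.8 295.2] [ 10.4 154.6] 15.7 z [117. 126.]
top grey stand 55 [ 684.4 -250.9] [ 8.7 34. ] 31.22 z [21. 72.]
top grey stand 330 [591.1 107.9] [ 14.2 146.4] 16.96 z [ 9. 69.]
top grey stand 418 [579.5 141.2] [ 15.5 145.4] 18.76 z [47. 69.]
top grey stand 118 [583.6 132.5] [  
[... 2213 characters left out ...]
y stand 985 [ 700.8 -252.1] [64.8 71.4] -42.3 z [10. 71.]
side grey stand 146 [ 529.2 -297.1] [ 4.1 40.8] 20.02 z [45. 72.]
side grey lips 46 [513.7 292.6] [ 8. 35.] 22.4 z [59. 69.]
side grey lips 230 [578.  141.4] [ 14.9 146.8] 18.92 z [55. 65.]
side grey lips 166 [589.9 108.5] [ 10.2 147.9] 18.59 z [56. 67.]
side grey lips 90 [ 731.  -190.4] [10.7 39.2] -8.07 z [55. 69.]
side grey lips 81 [ 578.5 -142.2] [ 6. 33.] 5.65 z [55. 69.]
side grey lips 266 [ 703.1 -253.4] [57.  69.5] -38.55 z [55. 70.]
side grey lips 79 [ 528.6 -297.8] [ 3.2 39.2] 20.02 z [55. 69.]
side grey board 247 [727.1 195. ] [45.3 60.8] -89.99 z [ 87. 100.]
side grey board 299 [ 719.2 -222.9] [61.2 77.7] 89.71 z [75. 86.]
```

```bash
cat >> h.py <<'E'
def goal(x,y,z,yaw):
    o=get_obs(); A=R.from_euler('xyz',o['tool_rot'],degrees=True); B=R.from_euler('xyz',[180,0,yaw],degrees=True)
    t=A.inv().apply(np.array([x,y,z])-o['tool_pos'])/.3; w=(A.inv()*B).as_rotvec()/np.pi
    print('t',round(o['time_s'],2),'pos',np.round(o['tool_pos'],4),np.round(o['tool_rot'],2),'F',np.round(o['force'],1),'w',round(o['grip_width'],4),'->',np.round(t,4).tolist(),np.round(w,4).tolist())
E
python3 -c "
from h import *
goal(.513,.2955,.225,16)"
```

```text
t 0.2 pos [0.2535 0.5982 0.2218] [-179.93    0.    157.04] F [-0.2  0.3 -0.7] w 0.0866 -> [-1.1901, -0.5915, -0.0097] [-0.0001, 0.0005, 0.7836]
```

{"fn": "servo_tool", "kwargs": {"series": [[[-0.6,-0.3,-0.01,0,0,0.42,0.8],[-0.6,-0.3,-0.01,0,0,0.42,0.8],[-0.6,-0.3,-0.01,0,0,0.42,0.8],[-0.6,-0.3,-0.01,0,0,0.42,0.8],[-0.6,-0.3,-0.01,0,0,0.42,0.8],[-0.6,-0.3,-0.01,0,0,0.42,0.8],[-0.6,-0.3,-0.01,0,0,0.42,0.8],[-0.6,-0.3,-0.01,0,0,0.42,0.8],[-0.6,-0.3,-0.01,0,0,0.42,0.8],[-0.6,-0.3,-0.01,0,0,0.42,0.8],[-0.6,-0.3,-0.01,0,0,0.42,0.8],[-0.6,-0.3,-0.01,0,0,0.42,0.8]]]}}

```text
time_s: 1.2
tool_pos: [0.3842, 0.4453, 0.2254]
tool_rot: [-180.0, 0.0, 81.3]
force: [0.3, -0.3, 0.2]
grip_width: 0.0695
grasp_force: 0.0
```

```bash
python3 -c "
from h import *
goal(.513,.2955,.225,16);print(get_obs()['qpos'])"
```

```text
t 1.2 pos [0.3842 0.4453 0.2254] [-1.800e+02  2.000e-02  8.134e+01] F [ 0.3 -0.3  0.2] w 0.0695 -> [-0.4289, 0.4997, 0.0014] [0.0, 0.0001, 0.363]
[-59.76445254  10.67927121   9.11943957  92.4593851   -1.72024473
  77.01745481 -59.07083085]
```

{"fn": "servo_tool", "kwargs": {"series": [[[-0.43,0.5,0.0,0,0,0.363,0.8],[-0.43,0.5,0.0,0,0,0.363,0.8],[-0.43,0.5,0.0,0,0,0.363,0.8],[-0.43,0.5,0.0,0,0,0.363,0.8],[-0.43,0.5,0.0,0,0,0.363,0.8],[-0.43,0.5,0.0,0,0,0.363,0.8],[-0.43,0.5,0.0,0,0,0.363,0.8],[-0.43,0.5,0.0,0,0,0.363,0.8],[-0.43,0.5,0.0,0,0,0.363,0.8],[-0.43,0.5,0.0,0,0,0.363,0.8],[-0.43,0.5,0.0,0,0,0.363,0.8],[-0.43,0.5,0.0,0,0,0.363,0.8]]]}}

```text
time_s: 2.2
tool_pos: [0.5132, 0.2956, 0.2255]
tool_rot: [-180.0, 0.0, 16.3]
force: [-0.6, -0.5, 0.2]
grip_width: 0.0694
grasp_force: 0.0
```

```bash
cat > near.py <<'E'
from meas import *
import sys
# wrist look: python3 near.py out.png
c=cam('wrist'); save(c,sys.argv[1]); P=cloud(c); M=masks(c['frame'])
for k in M:
    for lo,hi,t in((.055,.072,'lips'),(.008,.02,'floor'),(.112,.13,'btop')):
        m=(M[k]&(P[...,2]>lo)&(P[...,2]<hi)).astype(np.uint8)
        nn,lab,st,_=cv2.connectedComponentsWithStats(m)
        for i in range(1,nn):
            if st[i,4]>200: p=P[lab==i]; print(k,t,st[i,4],*rect(p),'z',np.round(np.percentile(p[:,2],[2,50,98])*1000,0))
E
python3 near.py w1.png; python3 -c "
from h import *
goal(.513,.2955,.08,16);print(get_obs()['qpos'])"
```

```text
red lips 2203 [506.6 312.5] [ 10.8 148.4] 16.18 z [55. 63. 66.]
red lips 2158 [516.4 279.5] [ 10.2 148.2] 15.86 z [55. 62. 66.]
green btop 2862 [514.7 296.7] [  8.5 156.8] 15.99 z [118. 120. 121.]
grey lips 2084 [556.2 510.2] [ 12.2 120.6] 3.11 z [55. 64. 72.]
grey lips 3060 [589.7 112.1] [ 11.2 148.1] 18.99 z [55. 61. 66.]
grey lips 1275 [578.5 144.8] [ 10.7 148. ] 18.97 z [56. 64. 66.]
grey floor 3321 [579.2 146.2] [ 18.3 146.6] 18.23 z [ 8. 10. 19.]
grey floor 6122 [354.2 514.5] [ 77.6 130.3] -88.77 z [13. 18. 19.]
grey btop 2735 [551.3 508.5] [  9.7 107.3] 4.22 z [112. 120. 128.]
t 2.25 pos [0.5133 0.2956 0.2255] [-180.      0.     16.29] F [0.5 0.4 0.5] w 0.0696 -> [-0.0009, 0.0001, 0.4851] [-0.0, 0.0, 0.0016]
[ -51.98321263   11.49697284   22.5500369    92.29344331   -4.50002138
   77.107228   -102.54170144]
```

View pics/w1.png

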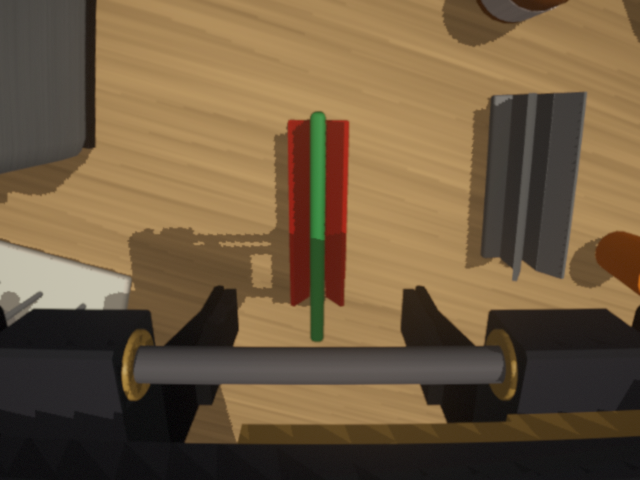

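```bash
python3 -c "
from h import *
goal(.514,.2962,.08,16)"
```

```text
t 2.25 pos [0.5133 0.2956 0.2255] [-180.      0.     16.29] F [0.5 0.4 0.5] w 0.0696 -> [0.0029, -0.0012, 0.4851] [-0.0, 0.0, 0.0016]
```

{"fn": "servo_tool", "kwargs": {"series": [[[0.003,-0.001,0.1,0,0,0.0016,0.8],[0.003,-0.001,0.2,0,0,0.0016,0.8],[0.003,-0.001,0.3,0,0,0.0016,0.8],[0.003,-0.001,0.4,0,0,0.0016,0.7],[0.003,-0.001,0.46,0,0,0.0016,0.5],[0.003,-0.001,0.485,0,0,0.0016,0.4],[0.003,-0.001,0.485,0,0,0.0016,0.3],[0.003,-0.001,0.485,0,0,0.0016,0.2],[0.003,-0.001,0.485,0,0,0.0016,0.1],[0.003,-0.001,0.485,0,0,0.0016,0],[0.003,-0.001,0.485,0,0,0.0016,0],[0.003,-0.001,0.485,0,0,0.0016,0]]], "grip_force": 25}}

```text
time_s: 3.25
tool_pos: [0.5147, 0.2965, 0.0812]
tool_rot: [-180.0, -0.1, 15.8]
force: [0.1, -0.4, 0.3]
grip_width: 0.0177
grasp_force: 0.0
```

```bash
python3 -c "
from h import *
goal(.514,.2962,.225,16)"
```

```text
t 3.25 pos [0.5147 0.2965 0.0812] [-1.7995e+02 -1.0000e-01  1.5820e+01] F [ 0.1 -0.4  0.3] w 0.0177 -> [-0.0017, -0.0002, -0.4794] [-0.0003, -0.0006, -0.001]
```

Close, then lift slowly.

{"fn": "servo_tool", "kwargs": {"series": [[[0,0,0,0,0,0,0],[0,0,0,0,0,0,0],[0,0,0,0,0,0,0],[0,0,0,0,0,0,0],[0,0,-0.03,0,0,0,0],[0,0,-0.08,0,0,0,0],[0,0,-0.15,0,0,0,0],[0,0,-0.22,0,0,0,0],[0,0,-0.3,0,0,0,0],[0,0,-0.38,0,0,0,0],[0,0,-0.46,0,0,0,0],[0,0,-0.5,0,0,0,0]]], "grip_force": 25}}

```text
time_s: 4.25
tool_pos: [0.5151, 0.2964, 0.2334]
tool_rot: [-179.9, -0.2, 15.8]
force: [0.3, 0.0, -1.0]
grip_width: 0.0099
grasp_force: 25.0
```

```bash
python3 near.py w2.png; python3 -c "
from h import *
goal(.584,.127,.225,19);"
```

```text
red lips 1877 [512.2 314.6] [  9.8 136.8] 15.51 z [56. 63. 66.]
red lips 1293 [523.  279.8] [  8.2 135.2] 16.4 z [59. 64. 66.]
grey lips 2050 [560.6 510.2] [  8.4 124.7] 5.25 z [55. 64. 72.]
grey lips 2940 [589.5 112.3] [ 11.3 148.3] 18.79 z [55. 61. 66.]
grey lips 1270 [578.6 144.8] [ 11.  147.7] 18.97 z [56. 64. 67.]
grey floor 3192 [579.  145.5] [ 17.8 147.1] 19.32 z [ 8. 10. 19.]
grey floor 9419 [341.2 519.9] [102.6 141.1] -89.16 z [14. 18. 19.]
grey floor 385 [222.6 543.7] [20.2 42.1] 4.06 z [17. 18. 19.]
grey floor 3206 [220.5 488. ] [77.1 95.1] -0.21 z [16. 18. 19.]
grey btop 3239 [552.8 509.4] [ 13.4 115.4] 1.73 z [112. 121. 130.]
t 4.3 pos [0.5158 0.2969 0.2348] [-179.86   -0.35   15.8 ] F [1.3 0.4 0.9] w 0.01 -> [0.0642, 0.6068, 0.0315] [-0.0007, -0.0019, -0.0178]
```

View pics/w2.png

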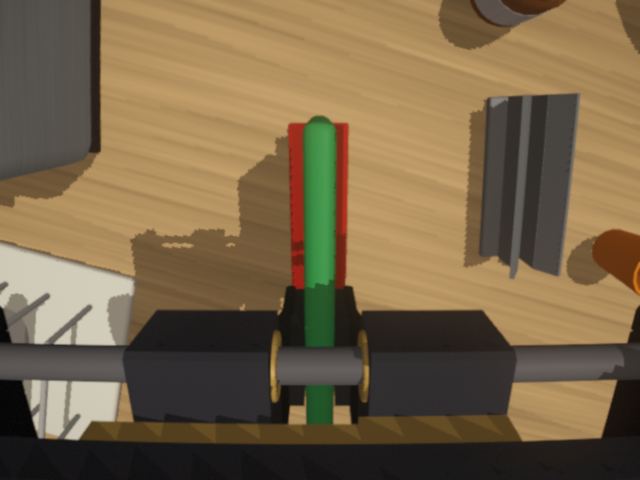

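{"fn": "servo_tool", "kwargs": {"series": [[[0.006,0.06,0,0,0,0,0],[0.015,0.15,0,0,0,-0.005,0],[0.025,0.25,0,0,0,-0.01,0],[0.036,0.35,0,0,0,-0.018,0],[0.046,0.44,0,-0.0007,-0.0019,-0.018,0],[0.055,0.52,0,-0.0007,-0.0019,-0.018,0],[0.061,0.58,0,-0.0007,-0.0019,-0.018,0],[0.064,0.607,0,-0.0007,-0.0019,-0.018,0],[0.064,0.607,0,-0.0007,-0.0019,-0.018,0],[0.064,0.607,0,-0.0007,-0.0019,-0.018,0]]]}}

```text
time_s: 5.13
tool_pos: [0.5816, 0.1268, 0.2292]
tool_rot: [179.9, 0.4, 19.1]
force: [0.3, 1.2, -2.4]
grip_width: 0.0098
grasp_force: 25.0
```

```bash
cat > held.py <<'E'
from meas import *
import sys
# held board / stand beneath, in tool coords (mm): python3 held.py boardcolour standcolour out.png
def tool(P,o): return R.from_euler('xyz',o['tool_rot'],degrees=True).inv().apply(P.reshape(-1,3)-o['tool_pos']).reshape(P.shape)*1000
c=cam('wrist'); P=cloud(c); M=masks(c['frame']); o=c['obs']; T=tool(P,o); D=c['depth']>0; save(c,sys.argv[3])
b=T[M[sys.argv[1]]&D&(T[...,2]<75)&(abs(T[...,1])<12)]; s=b[(b[:,2]>-48)&(b[:,2]<-34)]
if len(s)>20: print('board top: xmax',np.percentile(s[:,0],99.5).round(1),'y med',np.median(s[:,1]).round(2),'z',np.median(s[:,2]).round(1),'slope y/x deg',np.degrees(np.polyfit(s[:,0],s[:,1],1)[0]).round(2),len(s))
m=(M[sys.argv[2]]&D&(P[...,2]>.055)&(P[...,2]<.072)&(np.hypot(T[...,0],T[...,1])<140)).astype(np.uint8)
n,l,st,_=cv2.connectedComponentsWithStats(m); C=[]
for i in range(1,n):
    if st[i,4]>150:
        p=P[l==i]; r=rect(p); t=T[l==i]; print('lip',st[i,4],*r,'tool xmax',np.percentile(t[:,0],99.5).round(1),'y med',np.median(t[:,1]).round(1))
E
python3 held.py green grey w3.png; python3 -c "
from h import *
goal(.584,.127,.1,19);"
```

```text
board top: xmax 78.4 y med 0.75 z -38.8 slope y/x deg 0.08 7748
lip 2156 [580.9 145.1] [ 10.4 144.8] 18.38 tool xmax 78.8 y med -17.6
lip 1769 [592.9 110.9] [  9.5 144.4] 19.96 tool xmax 78.8 y med 18.0
t 5.18 pos [0.5815 0.1279 0.2294] [179.96   0.4   19.16] F [-0.6 -0.4 -1.7] w 0.0097 -> [0.01, 0.0054, 0.4312] [0.0002, 0.0022, 0.0009]
```

View pics/w3.png

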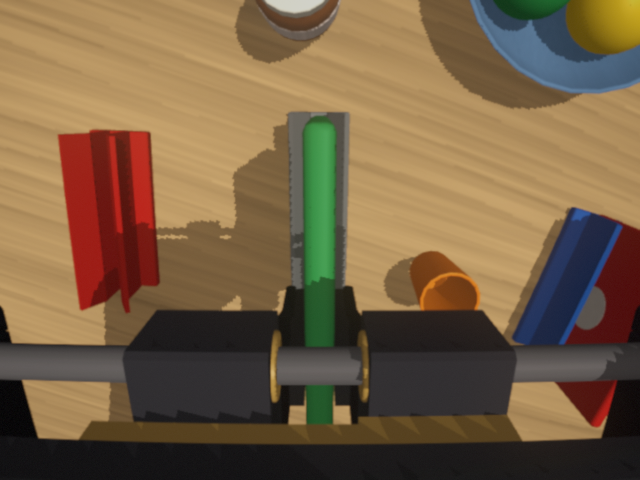

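{"fn": "servo_tool", "kwargs": {"series": [[[0.015,0.003,0,0,0.0022,0.0009,0],[0.015,0.003,0.06,0,0.0022,0.0009,0],[0.015,0.003,0.12,0,0.0022,0.0009,0],[0.015,0.003,0.18,0,0.0022,0.0009,0],[0.015,0.003,0.24,0,0.0022,0.0009,0],[0.015,0.003,0.28,0,0.0022,0.0009,0],[0.015,0.003,0.31,0,0.0022,0.0009,0],[0.015,0.003,0.34,0,0.0022,0.0009,0],[0.015,0.003,0.37,0,0.0022,0.0009,0],[0.015,0.003,0.39,0,0.0022,0.0009,0],[0.015,0.003,0.4,0,0.0022,0.0009,0]]]}}

```text
time_s: 6.1
tool_pos: [0.586, 0.1268, 0.1094]
tool_rot: [179.9, -0.0, 18.9]
force: [-0.7, 1.5, -0.3]
grip_width: 0.0098
grasp_force: 25.0
```

```bash
python3 -c "
from h import *
goal(.586,.128,.081,19);"
```

```text
t 6.1 pos [0.586  0.1268 0.1094] [ 1.7993e+02 -4.0000e-02  1.8900e+01] F [-0.7  1.5 -0.3] w 0.0098 -> [0.0013, -0.0037, 0.0948] [0.0004, -0.0002, -0.0005]
```

{"fn": "servo_tool", "kwargs": {"series": [[[0,-0.002,0.02,0,0,0,0],[0,-0.002,0.04,0,0,0,0],[0,-0.002,0.06,0,0,0,0],[0,-0.002,0.075,0,0,0,0],[0,-0.002,0.085,0,0,0,0],[0,-0.002,0.09,0,0,0,0],[0,-0.002,0.094,0,0,0,0],[0,-0.002,0.094,0,0,0,0]]]}}

```text
time_s: 6.77
tool_pos: [0.5859, 0.1269, 0.0816]
tool_rot: [179.9, -0.0, 18.9]
force: [-0.6, 1.8, -2.2]
grip_width: 0.0101
grasp_force: 25.0
```

{"fn": "servo_tool", "kwargs": {"series": [[[0,0,0.003,0,0,0,0],[0,0,0.005,0,0,0,0]]]}}

```text
time_s: 6.93
tool_pos: [0.5862, 0.1269, 0.0806]
tool_rot: [179.9, -0.1, 18.9]
force: [-1.5, 1.5, 7.6]
grip_width: 0.0096
grasp_force: 25.0
```

Seated. Release and rise.

{"fn": "servo_tool", "kwargs": {"series": [[[0,0,-0.001,0,0,0,0.2],[0,0,-0.001,0,0,0,0.5],[0,0,-0.001,0,0,0,0.7],[0,0,-0.001,0,0,0,0.8],[0,0,-0.001,0,0,0,0.8],[0,0,-0.05,0,0,0,0.8],[0,0,-0.15,0,0,0,0.8],[0,0,-0.28,0,0,0,0.8],[0,0,-0.4,0,0,0,0.8],[0,0,-0.5,0,0,0,0.8],[0,0,-0.5,0,0,0,0.8]]]}}

```text
time_s: 7.85
tool_pos: [0.5895, 0.1273, 0.2379]
tool_rot: [179.9, -0.8, 18.9]
force: [1.3, 0.5, 0.5]
grip_width: 0.0681
grasp_force: 0.0
```

```bash
python3 near.py w4.png | grep -v floor; python3 -c "
from h import *
goal(.578,-.138,.23,4);"
```

```text
red lips 2583 [509.2 312.7] [ 11.6 143.6] 15.86 z [55. 61. 66.]
red lips 1017 [520.8 279.9] [ 11.  139.9] 16.22 z [56. 65. 67.]
red lips 966 [ 624.8 -130.1] [ 4.2 64.2] 2.63 z [55. 64. 72.]
blue lips 506 [ 618.6 -114.9] [ 6.5 73.4] 3.7 z [56. 64. 66.]
green lips 1596 [785.2  29.3] [22.7 57.7] -70.51 z [55. 64. 72.]
green btop 2642 [586.6 126.5] [  8.8 156.8] 19.01 z [118. 119. 121.]
grey lips 1890 [579.7 144.2] [ 10.7 147.4] 18.92 z [55. 63. 66.]
grey lips 1867 [591.1 111.8] [ 10.6 146.9] 18.82 z [55. 63. 66.]
t 7.9 pos [0.5882 0.1271 0.2346] [179.89  -0.51  18.87] F [ 0.3  0.2 -0.1] w 0.0689 -> [-0.3181, 0.8253, 0.0142] [0.0002, -0.0029, 0.0826]
```

{"fn": "servo_tool", "kwargs": {"series": [[[-0.03,0.08,0.0,0,0,0.005,0.8],[-0.07,0.19,0.0,0,0,0.02,0.8],[-0.12,0.31,0.0,0,0,0.04,0.8],[-0.17,0.43,0.0,0,0,0.06,0.8],[-0.21,0.55,0.0,0,-0.002,0.08,0.8],[-0.26,0.67,0.0,0,-0.003,0.0826,0.8],[-0.3,0.77,0.005,0,-0.003,0.0826,0.8],[-0.318,0.825,0.01,0,-0.003,0.0826,0.8],[-0.318,0.825,0.01,0,-0.003,0.0826,0.8],[-0.318,0.825,0.01,0,-0.003,0.0826,0.8]]]}}

```text
time_s: 8.73
tool_pos: [0.5745, -0.1395, 0.2264]
tool_rot: [179.8, 0.6, 3.8]
force: [0.7, -0.7, 0.1]
grip_width: 0.0694
grasp_force: 0.0
```

```bash
python3 near.py w5.png | grep -v floor; python3 -c "
from h import *
goal(.578,-.138,.08,4);"
```

```text
red btop 3092 [ 579.  -137.9] [  9.2 156.3] 3.87 z [117. 119. 121.]
blue lips 1690 [ 580.6 -120.8] [ 10.5 148.7] 3.76 z [56. 64. 67.]
blue lips 1763 [ 600.1 -154. ] [ 10.3 114.1] 4.27 z [55. 62. 66.]
blue btop 1537 [ 565.9 -277.5] [ 9.4 81.1] 21.13 z [113. 119. 121.]
green lips 1253 [ 531.8 -272.5] [ 10.7 131.3] 20.85 z [55. 64. 66.]
green lips 1049 [542.1 105.5] [ 4.2 60.9] 18.91 z [55. 64. 72.]
grey lips 463 [ 706.3 -203.3] [17.9 62.7] 50.59 z [56. 64. 72.]
grey lips 413 [ 717.9 -250.1] [ 8.5 43.6] -22.1 z [55. 63. 72.]
grey lips 272 [ 677.4 -255.5] [ 9.2 20.7] 33.68 z [56. 69. 72.]
grey lips 793 [566.1  99.9] [ 6.8 96. ] 18.97 z [56. 65. 67.]
grey lips 247 [ 526.8 -287.9] [ 1.5 40.6] 21.11 z [55. 63. 72.]
t 8.78 pos [ 0.5751 -0.1375  0.2265] [179.89   0.56   4.  ] F [-0.3 -0.8 -0.4] w 0.0698 -> [0.0144, 0.0013, 0.4883] [0.0006, 0.0031, 0.0]
```

View pics/w5.png

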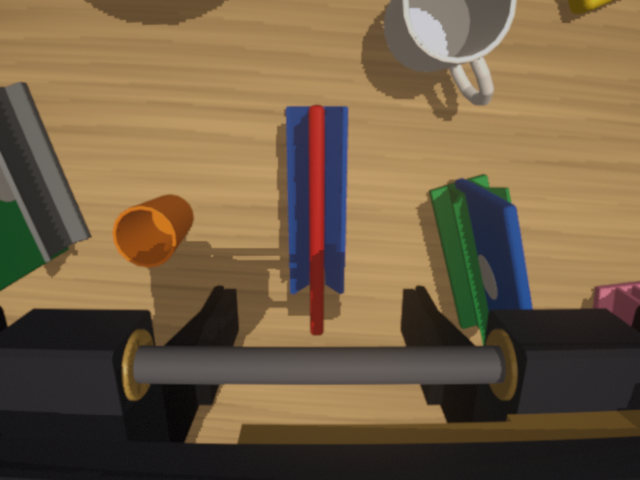

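{"fn": "servo_tool", "kwargs": {"series": [[[0.005,0.001,0.02,0,0.002,0,0.8],[0.015,0.001,0.1,0,0.003,0,0.8],[0.015,0.001,0.2,0,0.003,0,0.8],[0.015,0.001,0.3,0,0.003,0,0.7],[0.015,0.001,0.4,0,0.003,0,0.6],[0.015,0.001,0.46,0,0.003,0,0.4],[0.015,0.001,0.485,0,0.003,0,0.3],[0.015,0.001,0.485,0,0.003,0,0.2],[0.015,0.001,0.485,0,0.003,0,0.1],[0.015,0.001,0.485,0,0.003,0,0],[0.015,0.001,0.485,0,0.003,0,0],[0.015,0.001,0.485,0,0.003,0,0]]], "grip_force": 25}}

```text
time_s: 9.78
tool_pos: [0.5801, -0.1386, 0.0836]
tool_rot: [179.8, -0.2, 4.0]
force: [-0.4, 0.0, 0.2]
grip_width: 0.0175
grasp_force: 0.0
```

{"fn": "servo_tool", "kwargs": {"series": [[[0,0,0,0,0,0,0],[0,0,0,0,0,0,0],[0,0,0,0,0,0,0],[0,0,0,0,0,0,0]]]}}

```text
time_s: 10.12
tool_pos: [0.5797, -0.1387, 0.0831]
tool_rot: [179.8, -0.2, 4.0]
force: [-0.5, 0.1, 5.7]
grip_width: 0.0099
grasp_force: 24.9
```

```bash
python3 -c "
from h import *
goal(.579,-.138,.235,4)"
```

```text
t 10.12 pos [ 0.5797 -0.1387  0.0831] [ 1.7983e+02 -1.7000e-01  4.0200e+00] F [-0.5  0.1  5.7] w 0.0099 -> [-0.0005, -0.0009, -0.5063] [0.0009, -0.0009, 0.0001]
```

{"fn": "servo_tool", "kwargs": {"series": [[[0,0,-0.03,0,0,0,0],[0,0,-0.08,0,0,0,0],[0,0,-0.15,0,0,0,0],[0,0,-0.23,0,0,0,0],[0,0,-0.32,0,0,0,0],[0,0,-0.4,0,0,0,0],[0,0,-0.46,0,0,0,0],[0,0,-0.5,0.001,-0.001,0,0],[0,0,-0.52,0.001,-0.001,0,0],[0,0,-0.52,0.001,-0.001,0,0]]]}}

```text
time_s: 10.95
tool_pos: [0.5793, -0.1384, 0.2395]
tool_rot: [180.0, -0.0, 4.0]
force: [0.6, -0.7, -1.0]
grip_width: 0.0097
grasp_force: 24.9
```

```bash
python3 held.py red blue w6.png; python3 -c "
from h import *
goal(.55,.08,.235,10)
goal(.5115,.296,.235,16)"
```

```text
board top: xmax 77.5 y med 0.83 z -36.2 slope y/x deg 0.13 7367
lip 1622 [ 581.5 -120.1] [ 10.  146.5] 3.38 tool xmax 76.6 y med -17.2
lip 893 [ 600.8 -155.6] [  6.2 112.9] 3.74 tool xmax 75.9 y med 19.0
t 11.0 pos [ 0.5787 -0.1382  0.2382] [-1.7999e+02  9.0000e-02  4.0100e+00] F [ 0.3 -0.9 -1.8] w 0.0099 -> [-0.0445, -0.7322, 0.0107] [-0.0001, 0.0005, -0.0333]
t 11.0 pos [ 0.5787 -0.1382  0.2382] [-1.7999e+02  9.0000e-02  4.0100e+00] F [ 0.3 -0.9 -1.8] w 0.0099 -> [-0.1222, -1.4594, 0.011] [-0.0001, 0.0005, -0.0666]
```

{"fn": "servo_tool", "kwargs": {"series": [[[-0.004,-0.06,0,0,0,-0.003,0],[-0.01,-0.16,0,0,0,-0.008,0],[-0.017,-0.27,0,0,0,-0.014,0],[-0.024,-0.38,0,0,0,-0.02,0],[-0.031,-0.49,0,0,0,-0.026,0],[-0.04,-0.6,0,0,0,-0.03,0],[-0.05,-0.71,0,0,0,-0.035,0],[-0.06,-0.8,0,0,0,-0.04,0],[-0.07,-0.88,0,0,0,-0.045,0],[-0.08,-0.95,0,0,0,-0.05,0],[-0.08,-0.97,0,0,0,-0.05,0]]]}}

```text
time_s: 11.92
tool_pos: [0.5324, 0.155, 0.2368]
tool_rot: [-179.9, 0.2, 13.4]
force: [0.3, 0.1, -1.4]
grip_width: 0.0101
grasp_force: 24.9
```

```bash
python3 -c "
from h import *
goal(.5115,.296,.235,16)"
```

```text
t 11.92 pos [0.5324 0.155  0.2368] [-179.89    0.24   13.39] F [ 0.3  0.1 -1.4] w 0.0101 -> [0.0409, -0.4733, 0.0068] [-0.0006, 0.0013, -0.0145]
```

{"fn": "servo_tool", "kwargs": {"series": [[[0.005,-0.06,0,0,0,-0.003,0],[0.013,-0.15,0,0,0,-0.008,0],[0.022,-0.25,0,0,0,-0.0145,0],[0.03,-0.35,0,0,0.001,-0.0145,0],[0.038,-0.43,0,0,0.001,-0.0145,0],[0.041,-0.47,0,0,0.001,-0.0145,0],[0.041,-0.473,0,0,0.001,-0.0145,0],[0.041,-0.473,0,0,0.001,-0.0145,0],[0.041,-0.473,0,0,0.001,-0.0145,0],[0.041,-0.473,0,0,0.001,-0.0145,0]]]}}

```text
time_s: 12.75
tool_pos: [0.5155, 0.2888, 0.2385]
tool_rot: [180.0, -0.1, 15.4]
force: [-0.0, -1.7, -1.0]
grip_width: 0.01
grasp_force: 24.9
```

```bash
python3 held.py red red w7.png; python3 -c "
from h import *
goal(.5125,.296,.11,16)"
```

```text
board top: xmax 77.3 y med 1.0 z -36.2 slope y/x deg 0.12 7533
lip 2022 [510.3 313.1] [ 10.8 141.5] 15.97 tool xmax 71.1 y med -25.3
t 12.8 pos [0.5154 0.2892 0.2386] [ 1.800e+02 -1.100e-01  1.543e+01] F [-0.4  0.1 -1.5] w 0.01 -> [-0.0041, -0.0244, 0.4287] [0.0, -0.0006, -0.0032]
```

View pics/w7.png

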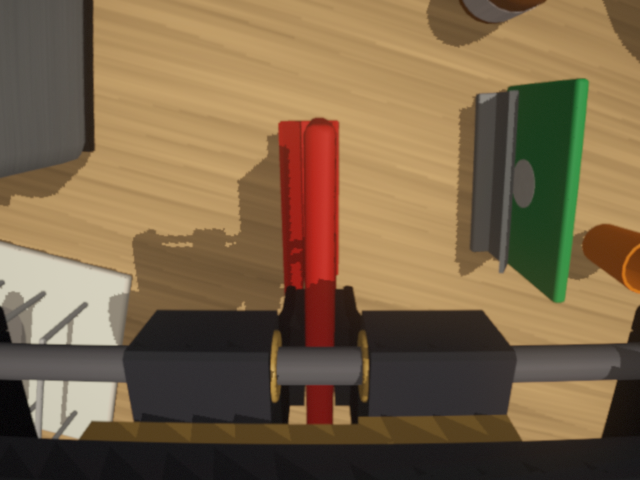

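{"fn": "servo_tool", "kwargs": {"series": [[[-0.005,-0.0244,0,0,0,-0.003,0],[-0.005,-0.0244,0.05,0,0,-0.003,0],[-0.005,-0.0244,0.12,0,0,-0.003,0],[-0.005,-0.0244,0.19,0,0,-0.003,0],[-0.005,-0.0244,0.25,0,0,-0.003,0],[-0.005,-0.0244,0.29,0,0,-0.003,0],[-0.005,-0.0244,0.31,0,0,-0.003,0],[-0.005,-0.0244,0.31,0,0,-0.003,0],[-0.005,-0.0244,0.31,0,0,-0.003,0]]]}}

```text
time_s: 13.55
tool_pos: [0.5115, 0.2984, 0.146]
tool_rot: [-180.0, -0.1, 16.2]
force: [0.6, 0.4, -1.0]
grip_width: 0.0094
grasp_force: 24.9
```

```bash
python3 held.py red red w8.png; python3 -c "
from h import *
goal(.5125,.296,.084,16)"
```

```text
board top: xmax 77.4 y med 1.01 z -36.2 slope y/x deg 0.13 7549
lip 2741 [528.9 318.6] [ 11.  102.7] 16.02 tool xmax 73.1 y med -14.7
lip 2636 [536.1 285.1] [ 10.  107.4] 15.75 tool xmax 73.0 y med 19.9
t 13.6 pos [0.5119 0.2986 0.1466] [-179.94   -0.2    16.17] F [ 0.3 -0.1 -0.7] w 0.0102 -> [-0.0012, 0.0091, 0.2086] [-0.0003, -0.0011, 0.0009]
```

{"fn": "servo_tool", "kwargs": {"series": [[[0,0.007,0.02,0,-0.0005,0,0],[0,0.007,0.05,0,-0.0005,0,0],[0,0.007,0.08,0,-0.0005,0,0],[0,0.007,0.11,0,-0.0005,0,0],[0,0.007,0.14,0,-0.0005,0,0],[0,0.007,0.165,0,-0.0005,0,0],[0,0.007,0.18,0,-0.0005,0,0],[0,0.007,0.19,0,-0.0005,0,0],[0,0.007,0.2,0,-0.0005,0,0],[0,0.007,0.205,0,-0.0005,0,0]]]}}

```text
time_s: 14.43
tool_pos: [0.5119, 0.2963, 0.0836]
tool_rot: [-180.0, -0.0, 16.2]
force: [0.2, 0.0, -0.5]
grip_width: 0.0098
grasp_force: 24.9
```

{"fn": "servo_tool", "kwargs": {"series": [[[0,0,0.003,0,0,0,0],[0,0,0.005,0,0,0,0],[0,0,0.006,0,0,0,0]]]}}

```text
time_s: 14.68
tool_pos: [0.5118, 0.2964, 0.0832]
tool_rot: [-179.9, -0.0, 16.2]
force: [-4.4, -1.2, 6.2]
grip_width: 0.0102
grasp_force: 25.0
```

Seated (contact at the same height as when grasped). Release and rise.

{"fn": "servo_tool", "kwargs": {"series": [[[0,0,-0.001,0,0,0,0.2],[0,0,-0.001,0,0,0,0.5],[0,0,-0.001,0,0,0,0.7],[0,0,-0.001,0,0,0,0.8],[0,0,-0.001,0,0,0,0.8],[0,0,-0.05,0,0,0,0.8],[0,0,-0.15,0,0,0,0.8],[0,0,-0.28,0,0,0,0.8],[0,0,-0.4,0,0,0,0.8],[0,0,-0.5,0,0,0,0.8],[0,0,-0.5,0,0,0,0.8],[0,0,-0.5,0,0,0,0.8]]]}}

```text
time_s: 15.68
tool_pos: [0.5131, 0.2968, 0.2344]
tool_rot: [-179.9, -0.3, 16.2]
force: [0.4, 0.1, -0.7]
grip_width: 0.0694
grasp_force: 0.0
```

```bash
python3 near.py w9.png | grep red; python3 -c "
from h import *
goal(.5275,-.2935,.235,21.3);"
```

```text
red lips 2232 [506.3 312.3] [ 10.8 148.9] 16.09 z [55. 63. 66.]
red lips 2096 [516.3 279.4] [ 10.5 148.2] 15.73 z [55. 62. 66.]
red btop 3023 [511.3 295.4] [  9.9 156.7] 16.27 z [117. 119. 121.]
t 15.73 pos [0.512  0.2963 0.2324] [-1.7995e+02 -5.0000e-02  1.6170e+01] F [-0.3 -0.5 -0.7] w 0.0692 -> [-0.4979, 1.9026, -0.0111] [-0.0003, -0.0003, -0.0285]
```

{"fn": "servo_tool", "kwargs": {"series": [[[-0.02,0.08,0,0,0,-0.002,0.8],[-0.05,0.2,0,0,0,-0.005,0.8],[-0.085,0.33,0,0,0,-0.01,0.8],[-0.12,0.46,0,0,0,-0.014,0.8],[-0.155,0.59,0,0,0,-0.014,0.8],[-0.19,0.72,-0.01,0,0,-0.014,0.8],[-0.22,0.85,-0.01,0,0,-0.014,0.8],[-0.25,0.97,-0.01,0,0,-0.014,0.8],[-0.26,0.99,-0.01,0,0,-0.014,0.8]]]}}

```text
time_s: 16.48
tool_pos: [0.5185, -0.0193, 0.2336]
tool_rot: [179.9, 0.2, 18.1]
force: [-0.9, -0.6, -0.2]
grip_width: 0.0693
grasp_force: 0.0
```

```bash
python3 -c "
from h import *
goal(.5275,-.2935,.235,21.3);"
```

```text
t 16.48 pos [ 0.5185 -0.0193  0.2336] [1.7986e+02 1.7000e-01 1.8090e+01] F [-0.9 -0.6 -0.2] w 0.0693 -> [-0.2552, 0.8781, -0.0018] [0.0007, 0.001, -0.0178]
```

{"fn": "servo_tool", "kwargs": {"series": [[[-0.03,0.1,0,0,0,-0.002,0.8],[-0.06,0.22,0,0,0,-0.005,0.8],[-0.1,0.35,0,0,0,-0.01,0.8],[-0.14,0.48,0,0,0,-0.015,0.8],[-0.175,0.6,0,0,0,-0.017,0.8],[-0.21,0.72,0,0,0,-0.017,0.8],[-0.235,0.81,0,0,0,-0.017,0.8],[-0.245,0.85,0,0,0,-0.017,0.8],[-0.245,0.85,0,0,0,-0.017,0.8],[-0.245,0.85,0,0,0,-0.017,0.8],[-0.245,0.85,0,0,0,-0.017,0.8]]]}}

```text
time_s: 17.4
tool_pos: [0.5318, -0.274, 0.2336]
tool_rot: [-179.9, 0.1, 21.8]
force: [-0.1, 0.5, -0.1]
grip_width: 0.0693
grasp_force: 0.0
```

```bash
python3 near.py w10.png | egrep 'blue|green'; python3 -c "
from h import *
goal(.5275,-.2935,.08,21.3);print(get_obs()['qpos'])"
```

```text
blue lips 2889 [ 574.7 -122. ] [ 11.1 136.1] 3.92 z [55. 61. 66.]
blue lips 1974 [ 581.4 -155.5] [ 11.1 144.2] 3.73 z [56. 64. 67.]
blue floor 1342 [ 581.5 -132.5] [  5.2 147.7] 3.87 z [ 8. 11. 20.]
blue floor 3566 [ 582.8 -156.6] [ 16.8 147.9] 4.01 z [ 8. 10. 17.]
blue btop 2859 [ 529.7 -292.3] [  9.4 157.4] 20.91 z [117. 119. 121.]
green lips 2127 [ 523.3 -276.6] [ 11.  149.5] 20.72 z [55. 63. 66.]
green lips 2073 [ 535.2 -308.8] [ 10.1 148.8] 21.25 z [55. 62. 66.]
green floor 424 [ 520.2 -269.8] [  8.8 147.4] 18.35 z [ 8. 10. 11.]
t 17.45 pos [ 0.532  -0.2736  0.2339] [-1.7987e+02  2.0000e-02  2.1900e+01] F [-1.3 -1.1 -0.5] w 0.0696 -> [-0.0385, 0.057, 0.513] [-0.0007, 0.0001, 0.0033]
[-14.30064247  14.85386189  46.86657776  91.28533634 -11.05851495
  78.76743348 -34.30788683]
```

View pics/w10.png

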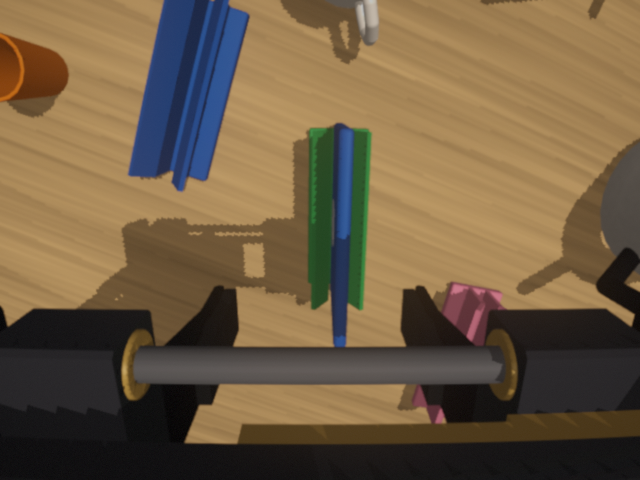

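{"fn": "servo_tool", "kwargs": {"series": [[[-0.02,0.03,0,0,0,0.005,0.8],[-0.031,0.056,0.05,-0.0007,0,0.005,0.8],[-0.031,0.056,0.15,-0.0007,0,0.005,0.8],[-0.031,0.056,0.25,-0.0007,0,0.005,0.7],[-0.031,0.056,0.35,-0.0007,0,0.005,0.6],[-0.031,0.056,0.44,-0.0007,0,0.005,0.5],[-0.031,0.056,0.49,-0.0007,0,0.005,0.4],[-0.031,0.056,0.51,-0.0007,0,0.005,0.3],[-0.031,0.056,0.51,-0.0007,0,0.005,0.25],[-0.031,0.056,0.51,-0.0007,0,0.005,0.2]]], "grip_force": 25}}

```text
time_s: 18.28
tool_pos: [0.5299, -0.2951, 0.0827]
tool_rot: [179.9, -0.0, 20.9]
force: [0.1, 1.1, 0.3]
grip_width: 0.0308
grasp_force: 0.0
```

{"fn": "servo_tool", "kwargs": {"series": [[[0,0,0,0,0,0,0.1],[0,0,0,0,0,0,0],[0,0,0,0,0,0,0],[0,0,0,0,0,0,0],[0,0,0,0,0,0,0],[0,0,0,0,0,0,0]]]}}

```text
time_s: 18.78
tool_pos: [0.5297, -0.2943, 0.0829]
tool_rot: [180.0, -0.1, 20.9]
force: [-2.0, 2.7, 5.8]
grip_width: 0.01
grasp_force: 25.0
```

{"fn": "servo_tool", "kwargs": {"series": [[[0,0,-0.03,0,0,0,0],[0,0,-0.08,0,0,0,0],[0,0,-0.15,0,0,0,0],[0,0,-0.23,0,0,0,0],[0,0,-0.32,0,0,0,0],[0,0,-0.4,0,0,0,0],[0,0,-0.46,0,0,0,0],[0,0,-0.5,0,0,0,0],[0,0,-0.5,0,0,0,0]]]}}

```text
time_s: 19.53
tool_pos: [0.5303, -0.2958, 0.2348]
tool_rot: [179.7, -0.2, 20.8]
force: [0.0, 0.4, -1.2]
grip_width: 0.0099
grasp_force: 25.0
```

```bash
python3 -c "
from h import *
goal(.581,-.138,.235,3.9)"
```

```text
t 19.53 pos [ 0.5303 -0.2958  0.2348] [179.7   -0.22  20.83] F [ 0.   0.4 -1.2] w 0.0099 -> [0.3449, -0.4316, -0.0016] [0.0015, -0.0014, 0.0941]
```

{"fn": "servo_tool", "kwargs": {"series": [[[0.03,-0.04,0,0,0,0.01,0],[0.08,-0.1,0,0,0,0.03,0],[0.14,-0.175,0,0,0,0.05,0],[0.2,-0.25,0,0,0,0.07,0],[0.26,-0.33,0,0,0,0.09,0],[0.31,-0.39,0,0.0015,-0.0014,0.094,0],[0.34,-0.425,0,0.0015,-0.0014,0.094,0],[0.345,-0.432,0,0.0015,-0.0014,0.094,0],[0.345,-0.432,0,0.0015,-0.0014,0.094,0],[0.345,-0.432,0,0.0015,-0.0014,0.094,0],[0.345,-0.432,0,0.0015,-0.0014,0.094,0],[0.345,-0.432,0,0.0015,-0.0014,0.094,0]]]}}

```text
time_s: 20.53
tool_pos: [0.5791, -0.139, 0.2317]
tool_rot: [-179.9, 0.2, 3.7]
force: [0.8, -0.5, -1.4]
grip_width: 0.0097
grasp_force: 25.0
```

```bash
python3 held.py blue blue w11.png; python3 -c "
from h import *
goal(.581,-.138,.145,3.9)"
```

```text
board top: xmax 79.1 y med 0.83 z -36.4 slope y/x deg 0.08 7797
lip 2087 [ 582.2 -120.9] [ 10.1 145.4] 3.96 tool xmax 77.5 y med -17.6
lip 1737 [ 585.2 -156. ] [  8.9 143.9] 4.31 tool xmax 77.4 y med 17.6
t 20.58 pos [ 0.5793 -0.1385  0.2318] [-179.89    0.24    3.78] F [-0.8 -0.1 -2.3] w 0.0096 -> [0.0071, -0.0008, 0.2892] [-0.0006, 0.0014, -0.0007]
```

{"fn": "servo_tool", "kwargs": {"series": [[[0.006,0,0,0,0.001,0,0],[0.006,0,0.04,0,0.0014,0,0],[0.006,0,0.1,0,0.0014,0,0],[0.006,0,0.17,0,0.0014,0,0],[0.006,0,0.23,0,0.0014,0,0],[0.006,0,0.27,0,0.0014,0,0],[0.006,0,0.285,0,0.0014,0,0],[0.006,0,0.285,0,0.0014,0,0],[0.006,0,0.285,0,0.0014,0,0],[0.006,0,0.285,0,0.0014,0,0]]]}}

```text
time_s: 21.42
tool_pos: [0.582, -0.1367, 0.1472]
tool_rot: [-179.9, -0.1, 3.9]
force: [0.2, -0.5, -1.0]
grip_width: 0.0097
grasp_force: 25.0
```

```bash
python3 held.py blue blue w12.png; python3 -c "
from h import *
goal(.581,-.138,.083,3.9)"
```

```text
board top: xmax 78.9 y med 0.83 z -36.4 slope y/x deg 0.09 7814
lip 2499 [ 603.2 -119.5] [ 10.5 103.9] 3.99 tool xmax 73.8 y med -15.8
lip 2591 [ 605.7 -153.7] [ 10.3 103.7] 3.6 tool xmax 73.7 y med 18.7
t 21.47 pos [ 0.5821 -0.1366  0.1473] [-1.7989e+02 -1.2000e-01  3.9300e+00] F [-0.7 -0.5 -0.5] w 0.0096 -> [-0.0043, 0.0047, 0.2143] [-0.0006, -0.0007, 0.0002]
```

{"fn": "servo_tool", "kwargs": {"series": [[[-0.003,0.003,0.02,0,0,0,0],[-0.003,0.003,0.05,0,0,0,0],[-0.003,0.003,0.08,0,0,0,0],[-0.003,0.003,0.11,0,0,0,0],[-0.003,0.003,0.14,0,0,0,0],[-0.003,0.003,0.165,0,0,0,0],[-0.003,0.003,0.185,0,0,0,0],[-0.003,0.003,0.195,0,0,0,0],[-0.003,0.003,0.205,0,0,0,0],[-0.003,0.003,0.21,0,0,0,0],[-0.003,0.003,0.212,0,0,0,0]]]}}

```text
time_s: 22.38
tool_pos: [0.5804, -0.1373, 0.083]
tool_rot: [-179.9, 0.0, 3.9]
force: [-3.3, 0.1, 4.4]
grip_width: 0.0098
grasp_force: 25.0
```

Contact at seat height. Release and rise.

{"fn": "servo_tool", "kwargs": {"series": [[[0,0,0,0,0,0,0.2],[0,0,0,0,0,0,0.5],[0,0,0,0,0,0,0.7],[0,0,0,0,0,0,0.8],[0,0,0,0,0,0,0.8],[0,0,-0.05,0,0,0,0.8],[0,0,-0.15,0,0,0,0.8],[0,0,-0.28,0,0,0,0.8],[0,0,-0.4,0,0,0,0.8],[0,0,-0.5,0,0,0,0.8],[0,0,-0.5,0,0,0,0.8],[0,0,-0.5,0,0,0,0.8]]]}}

```text
time_s: 23.38
tool_pos: [0.5816, -0.1379, 0.2345]
tool_rot: [-179.9, -0.2, 3.9]
force: [-0.8, 0.0, -0.8]
grip_width: 0.0691
grasp_force: 0.0
```

```bash
python3 near.py w13.png | grep blue; python3 -c "
from h import *
goal(.586,.127,.235,19);"
```

```text
blue lips 1991 [ 580.5 -120.8] [ 10.7 149. ] 3.78 z [55. 63. 66.]
blue lips 1982 [ 583.6 -154.9] [ 10.  147.4] 3.67 z [55. 62. 66.]
blue floor 206 [ 596.3 -143.5] [  1.  107.4] 4.15 z [ 8. 10. 18.]
blue btop 2977 [ 581.2 -137.3] [  9.7 157. ] 4.12 z [117. 119. 121.]
t 23.43 pos [ 0.5805 -0.1375  0.2326] [-1.7985e+02 -5.0000e-02  3.9400e+00] F [ 0.3 -0.  -1.4] w 0.0696 -> [0.0788, -0.8782, -0.0054] [-0.0008, -0.0004, -0.0837]
```

Blue is centred and seated. Now to the green board in grey.

{"fn": "servo_tool", "kwargs": {"series": [[[0.007,-0.08,0,0,0,-0.005,0.8],[0.018,-0.2,0,0,0,-0.02,0.8],[0.03,-0.33,0,0,0,-0.04,0.8],[0.041,-0.46,0,0,0,-0.06,0.8],[0.053,-0.59,0,0,0,-0.08,0.8],[0.064,-0.71,0,0,0,-0.0837,0.8],[0.074,-0.82,0,0,0,-0.0837,0.8],[0.079,-0.878,0,0,0,-0.0837,0.8],[0.079,-0.878,0,0,0,-0.0837,0.8],[0.079,-0.878,0,0,0,-0.0837,0.8],[0.079,-0.878,0,0,0,-0.0837,0.8],[0.079,-0.878,0,0,0,-0.0837,0.8]]]}}

```text
time_s: 24.43
tool_pos: [0.5858, 0.1247, 0.2324]
tool_rot: [-179.9, 0.0, 18.8]
force: [0.9, -0.5, -0.2]
grip_width: 0.0695
grasp_force: 0.0
```

```bash
python3 near.py w14.png | egrep 'green|grey lips'; python3 -c "
from h import *
goal(.5865,.1268,.081,19);"
```

```text
green lips 1033 [781.5  26.9] [14.2 50.8] -70.12 z [55. 63. 70.]
green btop 2808 [586.7 126.5] [  9.  156.9] 18.95 z [118. 119. 121.]
grey lips 1984 [580.  144.2] [ 10.6 147.3] 19.03 z [55. 63. 66.]
grey lips 1912 [592.8 112.3] [ 10.8 143.5] 18.61 z [55. 63. 66.]
grey lips 368 [511.8 290.4] [ 3.2 37.4] 16.07 z [55. 62. 71.]
grey lips 202 [ 590.  -130.9] [ 2.9 18.4] 2.54 z [55. 62. 71.]
t 24.48 pos [0.586  0.1247 0.2327] [-1.799e+02  1.000e-02  1.882e+01] F [ 0.5 -0.8  0.2] w 0.0701 -> [0.0041, -0.0052, 0.5057] [-0.0006, 0.0001, -0.001]
```

{"fn": "servo_tool", "kwargs": {"series": [[[0.004,-0.005,0.01,0,0,0,0.8],[0.004,-0.005,0.08,0,0,0,0.8],[0.004,-0.005,0.17,0,0,0,0.7],[0.004,-0.005,0.27,0,0,0,0.6],[0.004,-0.005,0.37,0,0,0,0.5],[0.004,-0.005,0.45,0,0,0,0.4],[0.004,-0.005,0.49,0,0,0,0.3],[0.004,-0.005,0.503,0,0,0,0.25],[0.004,-0.005,0.503,0,0,0,0.2],[0.004,-0.005,0.503,0,0,0,0.2]]], "grip_force": 25}}

```text
time_s: 25.32
tool_pos: [0.5877, 0.1289, 0.0836]
tool_rot: [-179.9, -0.2, 19.0]
force: [-0.2, 0.5, 1.5]
grip_width: 0.0245
grasp_force: 0.0
```

{"fn": "servo_tool", "kwargs": {"series": [[[0,0,0,0,0,0,0.1],[0,0,0,0,0,0,0],[0,0,0,0,0,0,0],[0,0,0,0,0,0,0],[0,0,0,0,0,0,0],[0,0,0,0,0,0,0]]]}}

```text
time_s: 25.82
tool_pos: [0.5877, 0.1292, 0.0838]
tool_rot: [-179.9, -0.2, 19.0]
force: [-0.5, -0.6, 6.2]
grip_width: 0.0099
grasp_force: 25.0
```

{"fn": "servo_tool", "kwargs": {"series": [[[0,0,-0.03,0,0,0,0],[0,0,-0.08,0,0,0,0],[0,0,-0.15,0,0,0,0],[0,0,-0.23,0,0,0,0],[0,0,-0.32,0,0,0,0],[0,0,-0.4,0,0,0,0],[0,0,-0.46,0,0,0,0],[0,0,-0.51,0,0,0,0],[0,0,-0.51,0,0,0,0],[0,0,-0.51,0,0,0,0]]]}}

```text
time_s: 26.65
tool_pos: [0.5867, 0.1287, 0.2356]
tool_rot: [-179.9, -0.1, 19.0]
force: [-0.7, 0.5, -1.4]
grip_width: 0.0101
grasp_force: 25.0
```

```bash
python3 -c "
from h import *
goal(.529,-.2925,.24,21)"
```

```text
t 26.65 pos [0.5867 0.1287 0.2356] [-1.7985e+02 -9.0000e-02  1.8990e+01] F [-0.7  0.5 -1.4] w 0.0101 -> [-0.6389, 1.2648, -0.0188] [-0.0008, -0.0005, -0.0111]
```

{"fn": "servo_tool", "kwargs": {"series": [[[-0.03,0.06,-0.005,0,0,0,0],[-0.08,0.15,-0.015,0,0,-0.002,0],[-0.13,0.255,-0.019,0,0,-0.005,0],[-0.185,0.36,-0.019,0,0,-0.008,0],[-0.24,0.47,-0.019,0,0,-0.011,0],[-0.295,0.58,-0.019,0,0,-0.011,0],[-0.345,0.68,-0.019,0,0,-0.011,0],[-0.395,0.78,-0.019,0,0,-0.011,0],[-0.44,0.87,-0.019,0,0,-0.011,0],[-0.475,0.94,-0.019,0,0,-0.011,0],[-0.495,0.98,-0.019,0,0,-0.011,0],[-0.495,0.98,-0.019,0,0,-0.011,0]]]}}

```text
time_s: 27.65
tool_pos: [0.5394, -0.202, 0.2387]
tool_rot: [-179.9, 0.2, 20.6]
force: [-0.6, 0.5, -1.2]
grip_width: 0.0097
grasp_force: 25.0
```

```bash
python3 -c "
from h import *
goal(.529,-.2925,.238,21)"
```

```text
t 27.65 pos [ 0.5394 -0.202   0.2387] [-1.7991e+02  1.6000e-01  2.0580e+01] F [-0.6  0.5 -1.2] w 0.0097 -> [-0.1386, 0.2703, 0.0022] [-0.0005, 0.0009, -0.0023]
```

{"fn": "servo_tool", "kwargs": {"series": [[[-0.015,0.03,0,0,0,0,0],[-0.04,0.08,0,0,0,0,0],[-0.075,0.145,0,0,0,-0.001,0],[-0.105,0.205,0,0,0,-0.002,0],[-0.13,0.25,0,0,0,-0.002,0],[-0.138,0.27,0,0,0,-0.002,0],[-0.138,0.27,0,0,0,-0.002,0],[-0.138,0.27,0,0,0,-0.002,0],[-0.138,0.27,0,0,0,-0.002,0]]]}}

```text
time_s: 28.4
tool_pos: [0.533, -0.286, 0.2395]
tool_rot: [-179.8, -0.0, 21.5]
force: [-0.7, 0.7, -1.3]
grip_width: 0.0096
grasp_force: 25.0
```

```bash
python3 held.py green green w15.png; python3 -c "
from h import *
goal(.529,-.2925,.148,21)"
```

```text
board top: xmax 76.0 y med 0.76 z -35.6 slope y/x deg 0.08 6900
lip 895 [ 528.1 -272. ] [  7.6 135.7] 19.62 tool xmax 68.2 y med -14.6
lip 1841 [ 539.7 -306.8] [ 10. 139.] 20.95 tool xmax 67.5 y med 22.8
t 28.45 pos [ 0.5331 -0.2861  0.2396] [-1.798e+02 -6.000e-02  2.150e+01] F [-0.4 -0.1 -1.3] w 0.0097 -> [-0.0208, 0.016, 0.3054] [-0.0011, -0.0003, 0.0028]
```

{"fn": "servo_tool", "kwargs": {"series": [[[-0.006,0.007,0,0,0,0.001,0],[-0.0127,0.014,0.04,-0.001,0,0.0028,0],[-0.0127,0.014,0.1,-0.001,0,0.0028,0],[-0.0127,0.014,0.17,-0.001,0,0.0028,0],[-0.0127,0.014,0.23,-0.001,0,0.0028,0],[-0.0127,0.014,0.28,-0.001,0,0.0028,0],[-0.0127,0.014,0.303,-0.001,0,0.0028,0],[-0.0127,0.014,0.303,-0.001,0,0.0028,0],[-0.0127,0.014,0.303,-0.001,0,0.0028,0],[-0.0127,0.014,0.303,-0.001,0,0.0028,0]]]}}

```text
time_s: 29.28
tool_pos: [0.531, -0.2935, 0.1502]
tool_rot: [179.9, -0.1, 20.8]
force: [-0.6, -0.4, -1.4]
grip_width: 0.0096
grasp_force: 25.0
```

```bash
python3 held.py green green w16.png; python3 -c "
from h import *
goal(.531,-.2917,.084,21)"
```

```text
board top: xmax 76.0 y med 0.75 z -35.5 slope y/x deg 0.1 6909
lip 2545 [ 556.1 -300.8] [  9.8 104.3] 20.79 tool xmax 72.6 y med 15.7
lip 2729 [ 539.9 -270.4] [ 10.5 112.6] 21.22 tool xmax 72.3 y med -18.9
t 29.33 pos [ 0.531  -0.2936  0.1503] [ 1.7987e+02 -1.3000e-01  2.0840e+01] F [-0.1  0.7 -1.3] w 0.0101 -> [0.0018, -0.0064, 0.2211] [0.0007, -0.0007, -0.0009]
```

{"fn": "servo_tool", "kwargs": {"series": [[[0.003,-0.007,0.02,0.0005,0,-0.001,0],[0.003,-0.007,0.05,0.0005,0,-0.001,0],[0.003,-0.007,0.08,0.0005,0,-0.001,0],[0.003,-0.007,0.11,0.0005,0,-0.001,0],[0.003,-0.007,0.14,0.0005,0,-0.001,0],[0.003,-0.007,0.17,0.0005,0,-0.001,0],[0.003,-0.007,0.19,0.0005,0,-0.001,0],[0.003,-0.007,0.203,0.0005,0,-0.001,0],[0.003,-0.007,0.212,0.0005,0,-0.001,0],[0.003,-0.007,0.217,0.0005,0,-0.001,0],[0.003,-0.007,0.22,0.0005,0,-0.001,0]]]}}

```text
time_s: 30.25
tool_pos: [0.5303, -0.2914, 0.0838]
tool_rot: [-180.0, -0.0, 21.0]
force: [-2.9, 0.8, 7.8]
grip_width: 0.0103
grasp_force: 25.0
```

Seated. Release, rise.

{"fn": "servo_tool", "kwargs": {"series": [[[0,0,0,0,0,0,0.2],[0,0,0,0,0,0,0.5],[0,0,0,0,0,0,0.7],[0,0,0,0,0,0,0.8],[0,0,0,0,0,0,0.8],[0,0,-0.05,0,0,0,0.8],[0,0,-0.15,0,0,0,0.8],[0,0,-0.28,0,0,0,0.8],[0,0,-0.4,0,0,0,0.8],[0,0,-0.5,0,0,0,0.8],[0,0,-0.5,0,0,0,0.8],[0,0,-0.5,0,0,0,0.8]]]}}

```text
time_s: 31.25
tool_pos: [0.5313, -0.2918, 0.235]
tool_rot: [179.9, -0.2, 21.0]
force: [-0.7, -0.1, -0.3]
grip_width: 0.0691
grasp_force: 0.0
```

```bash
python3 near.py w17.png | egrep 'green'; python3 - <<'E'
from h import *
a=cam('side'); save(a,'side1.png')
E
```

```text
green lips 2177 [ 523.5 -276.7] [ 11.1 147.8] 21.01 z [55. 63. 66.]
green lips 2084 [ 535.2 -308.7] [ 10.4 148.9] 21.01 z [55. 62. 66.]
green btop 3020 [ 528.5 -292.8] [ 10. 157.] 21.08 z [117. 119. 121.]
```

View pics/side1.png

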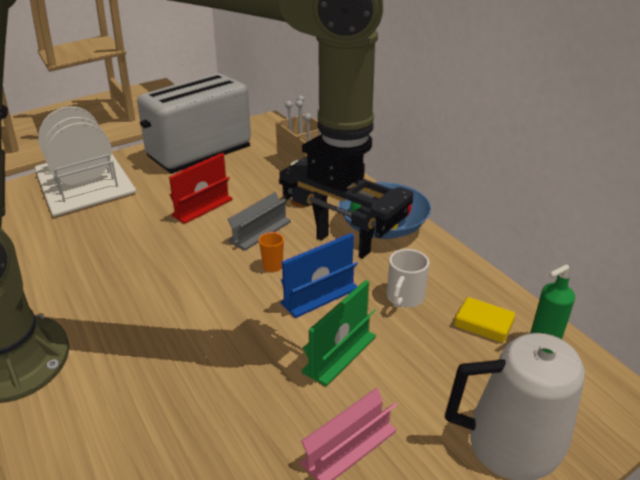

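The picture shows all three boards in stands of their own colour: red (200,187), blue (320,275) and green (340,335). Grey (260,220) is empty, and the beaker (271,252) and mug (408,278) have not moved.

```bash
python3 -c "
from cell import env; print(env.sign_off())"
```

```text
the job is handed in; nothing more can be done
None
```

The job is handed in: each board is seated and centred (within about 1 mm by the wrist camera) in the stand of its own colour, with grey empty. The beaker and mug stand where they were; the arm hid the jar in the last picture, but I never moved near it.

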